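# Block the instrument case tight in its shipping cradle

### The job

Get the grey instrument case ready for shipping: press the red pedal of the plywood cradle right down to its stop so that the pusher seats the case against the fence, and let the pedal come back up. Then stand orange packers upright in the gap between the case and the sloping end block, as many as it takes for the blue wedge to draw tight after them (its straight face to the packers, its slope on the end block), and leave any spare packer in the rack. Finish still gripping the wedge and holding it pressed firmly down so that the whole row stays tight; do not let go, and leave the tape stand, label roll and green bin alone.

Things in the scene. Friction and masses are not known exactly. Their poses are not given: they have to be found in the camera images.
- cradle: fixed plywood shipping cradle; deck (baseboard top) 22 mm above the conveyor. Origin on the conveyor under the gap; x runs along the row to the fence (robot's right), y across. Fence inner face at x = 140 mm, 62 mm high. Seated, the case's near face is at x = 20 mm. Grey linkage housing at x -116 to -72 mm, 62 mm above the conveyor; then the pedal at -x
- end_block: fixed aluminium fork 70 mm wide, 60 mm high, bolted elsewhere along the cradle each time; the pusher sits between its cheeks (|y| 13 to 35 mm). Origin: foot of its face on the deck (z = 22 mm), axes as the cradle's. At height h the face is at x = -0.45 h, so the gap widens upward. At the deck the gap to the seated case is 18 to 38 mm
- case: grey instrument case, black seam and lid inlay, 120 mm (its x, along the row) x 96 x 64 mm, about 0.36 to 0.63 kg, loose on the deck. Origin: centre of the underside, axes as the cradle's; seated, it is at cradle x = 80 mm. It starts 12 to 37 mm short of the fence
- pedal (a joint): pedal hinge: 0 = up (rest), 0.55 rad = at its stop. A spring (3 N at the pad at rest, 10 N at the stop, and 4 to 8 N to slide the case) brings it back up. It drives the pusher rod 54 mm out of the fork; at rest the rod is clear of the gap
- pedal_pad (a point): middle of the top of the red ribbed pedal pad, 58 x 50 mm, about 183 mm from the cradle's origin on -x, 70 mm above the conveyor at rest, sloping up outward by 26 degrees. At the stop its top is about 33 mm above the conveyor, 5 degrees below level and 11 mm farther out; hinge at cradle x = -122, z = 32 mm
- rack: fixed plywood rack 184 mm (its x, towards the robot's right) x 62 mm, floor 8 mm above the conveyor, dividers up to 30 mm above the conveyor; packers in 17 mm slots at x = -64, -26, 12 mm, the wedge in a wider slot at 66 mm, all feet on the rack's floor. Origin on the conveyor under its middle
- packer_a: orange plastic packer, upright: body 14 mm thick (x) x 50 mm wide (y) x 60 mm high; on top, centred, a grip tab 6 mm thick (x) x 24 mm wide (y), from 60 to 98 mm above the foot, taken by closing the fingers along y. Origin: centre of the foot, z up. 50 g. Three are alike, each in a rack slot, x along the rack's x
- packer_b: orange plastic packer, upright: body 14 mm thick (x) x 50 mm wide (y) x 60 mm high; on top, centred, a grip tab 6 mm thick (x) x 24 mm wide (y), from 60 to 98 mm above the foot, taken by closing the fingers along y. Origin: centre of the foot, z up. 50 g. Three are alike, each in a rack slot, x along the rack's x
- packer_c: orange plastic packer, upright: body 14 mm thick (x) x 50 mm wide (y) x 60 mm high; on top, centred, a grip tab 6 mm thick (x) x 24 mm wide (y), from 60 to 98 mm above the foot, taken by closing the fingers along y. Origin: centre of the foot, z up. 50 g. Three are alike, each in a rack slot, x along the rack's x
- wedge: blue wedge, thin end down, 50 mm wide (y), 60 mm high, 80 g; foot 15 mm thick (x -7.5 to 7.5). Its +x face is straight, its -x face is at x = -7.5 mm - 0.45 height and fits the end block's slope. Origin: centre of the foot
- wedge_grip (a point): middle of the wedge's top grip tab, 80 mm above its foot; tab 12 mm thick (x), 34 mm wide (y), top 98 mm above the foot, middle 4 mm towards -x from the wedge's origin. Close the fingers along its y. The wedge starts with its x along the rack's x; in the gap its x goes along the cradle's. It draws tight if less than 15 mm of gap is left at the deck, its foot then 2.2 mm up for each mm less
- gap (a point): middle line of the gap on the deck, at the seated case's near face (cradle x = 20 mm, y = 0, z = 22 mm), fixed to the cradle. From here the packers go towards -x, 14 mm each, then the wedge. Held down with some 15 N (25 at most) the wedge presses the row with about 7 N
- tape_stand: black tape stand with a roll, 57 x 154 x 77 mm, bystander; origin under its middle
- label_roll: cream roll of labels lying flat, 104 mm across, 40 mm high, bystander; origin under its middle
- bin_green: small open green bin, 89 x 126 x 48 mm, bystander; origin under its middle

How it is judged (in metres and radians):
On the way, in this order (a step that is already met when the one before it is completed fails the run):
1. the pedal is down at its stop and the case is home against the fence (value of joint pedal above 0.51 rad and x of case in the frame of cradle above 0.077 m), for 0.1 s.
2. the pedal is up again and a packer stands in the gap with its foot on the deck (value of joint pedal below 0.06 rad and ((x of packer_a in the frame of cradle between -0.022 and 0.022 m and y of packer_a in the frame of cradle between -0.015 and 0.015 m and z of packer_a in the frame of cradle below 0.026 m and angle between packer_a's own z axis and vertical below 0.15 rad) or (x of packer_b in the frame of cradle between -0.022 and 0.022 m and y of packer_b in the frame of cradle between -0.015 and 0.015 m and z of packer_b in the frame of cradle below 0.026 m and angle between packer_b's own z axis and vertical below 0.15 rad) or (x of packer_c in the frame of cradle between -0.022 and 0.022 m and y of packer_c in the frame of cradle between -0.015 and 0.015 m and z of packer_c in the frame of cradle below 0.026 m and angle between packer_c's own z axis and vertical below 0.15 rad))), for 0.2 s.
At the end, for the whole second after the job is handed in: Case within 3 mm of the fence, pedal up; packers upright on the deck in the gap or in the rack; wedge upright (0.1 rad), still, foot off the deck but under 40 mm above it, all within 15 mm of the middle line; end block, wedge, packer and case press each other over 3 N; gripper on the wedge over 3 N (x of case in the frame of cradle above 0.077 m and angle between case's own z axis and vertical below 0.05 rad and value of joint pedal below 0.06 rad and ((x of packer_a in the frame of cradle between -0.022 and 0.022 m and y of packer_a in the frame of cradle between -0.015 and 0.015 m and z of packer_a in the frame of cradle below 0.026 m and angle between packer_a's own z axis and vertical below 0.15 rad) or (x of packer_a in the frame of rack between -0.09 and 0.09 m and y of packer_a in the frame of rack between -0.02 and 0.02 m and z of packer_a in the frame of rack below 0.014 m and angle between packer_a's own z axis and vertical below 0.3 rad)) and ((x of packer_b in the frame of cradle between -0.022 and 0.022 m and y of packer_b in the frame of cradle between -0.015 and 0.015 m and z of packer_b in the frame of cradle below 0.026 m and angle between packer_b's own z axis and vertical below 0.15 rad) or (x of packer_b in the frame of rack between -0.09 and 0.09 m and y of packer_b in the frame of rack between -0.02 and 0.02 m and z of packer_b in the frame of rack below 0.014 m and angle between packer_b's own z axis and vertical below 0.3 rad)) and ((x of packer_c in the frame of cradle between -0.022 and 0.022 m and y of packer_c in the frame of cradle between -0.015 and 0.015 m and z of packer_c in the frame of cradle below 0.026 m and angle between packer_c's own z axis and vertical below 0.15 rad) or (x of packer_c in the frame of rack between -0.09 and 0.09 m and y of packer_c in the frame of rack between -0.02 and 0.02 m and z of packer_c in the frame of rack below 0.014 m and angle between packer_c's own z axis and vertical below 0.3 rad)) and contact force between any of packer_a, packer_b, packer_c and case above 3 N and contact force between wedge and end_block above 3 N and contact force between any of packer_a, packer_b, packer_c and wedge above 3 N and contact force between the fingers and wedge above 3 N and angle between wedge's own z axis and vertical below 0.1 rad and contact force between wedge and cradle below 1 N and z of wedge in the frame of cradle between 0.02 and 0.062 m and y of wedge in the frame of cradle between -0.015 and 0.015 m and linear speed of wedge below 0.01 m/s); the arm keeps its last pose, push and grip.
It fails at once if the tape stand is moved by more than 20 mm (distance of tape_stand from where it was at the start of the episode above 0.02 m).
It fails at once if the label roll is moved by more than 20 mm (distance of label_roll from where it was at the start of the episode above 0.02 m).
It fails at once if the green bin is moved by more than 20 mm (distance of bin_green from where it was at the start of the episode above 0.02 m).
It also fails if it takes over 67 s, if anything falls off the work surface, if the arm or the gripper's body presses on something with over 40 N, if the wrist force passes 120 N, or if a joint passes its speed limit or range.

### The arm

A 6-joint arm with a two-finger parallel gripper is mounted at the origin on a cart in front of the work surface, level with it; the furniture and walls round the work are solid. World frame = base frame: x ahead of the robot, y to its left, z up, the work surface at z = 0. Lengths are in mm, angles in rad, forces in N, time in s.
With the tool pointing down it reaches from about 350 to 975 mm from the base axis. Payload 7.1 kg.
Tool frame: the origin (TCP) lies on the centre line of the jaws, within the pads' length; the fingertips stand 11 mm ahead of it and the grasp point (between the pads) lies 8 mm behind it; z points along the fingers, y is the line along which they close (so a half turn about z gives the same grasp; the last joint's range is limited). The gripper opens to 88 mm and grips with 3 to 60 N. Pads are 20 mm wide; open, the fingers measure 115 mm over their backs; the gripper's body (75 mm by 178 mm) begins 61 mm behind the grasp point.
Start: joints at [1.301, 0.423, 1.63, -0, 1.089, -0.019], TCP at [155.08, 605.438, 233.675] pointing down, gripper open.
Joint ranges: [-3, 3], [-0.9, 2.11], [0.09, 2.58], [-1.31, 4.45], [0.11, 2.69], [-2.54, 2.54]. Speed limits (rad/s): [2.39, 2.39, 3.01, 3.14, 3.14, 3.14].

### API

Orientations are given as a unit quaternion [x, y, z, w].
In Python, from workcell import ctrl gives the robot as it stands.
- The arm moves only by the shell command python3 inch.py 'ROWS' [FORCE]. ROWS is rows parted by semicolons, their numbers by spaces, 1 to 20 of them, each of 7 numbers: the opening from 0.0 (shut) to 1.0 (fully open), then dx, dy, dz in mm, then a rotation vector rx, ry, rz in rad; each row is the pose to reach, as a shift and turn from the pose commanded when the command began, along the tool's axes at that moment; what a row does not reach only later rows make up. A row lasts 1/8 s, in which the tool goes at most 62.5 mm and 0.188 rad, less where a joint would pass 70% of its speed; a pose out of reach is approached as far as the arm can. The fingers move at their own pace and stop on an object; FORCE is the grip in N (left out, the last holds). Time passes only in rows, so rows that do not move let the fingers close. It prints the time, the measured TCP pose, the force, the opening and the grip force at its end.
- ctrl.read_state(): the state, without advancing time (a new reading comes with each control period).
- ctrl.capture(name): name is "scene" or "top" or "wrist"; returns a dict with "img" (400x640x3 uint8, red, green, blue), "K" (3x3 intrinsics, pixels), "pose" (4x4, takes a point from camera to world coordinates). Camera axes: x right, y up, looking along -z (the intrinsics and any distortion apply to the point x, -y, -z); pixel columns grow to the right and rows downward; lengths in mm; the calibration is good to about 2 mm. The wrist camera is an equidistant fisheye: a pixel r from the principal point sees the ray r / f radians off the axis. A picture is of the moment at which its call begins. There is no depth.
- ctrl.sign_off(): hands the job in; it is judged then, once.
The state is a dict: "time_s": time; "joints": joint angles; "qvel": joint speeds; "joint_efforts": joint torques, N m; "eef_pos": TCP position; "orientation": TCP orientation; "force": force on the tool from outside, world axes, zero at the start; "moment": the same for the moment, N m; "grip_width": opening from 0.0 (shut) to 1.0 (fully open); "finger_force": force on a finger pad.
Only numpy, scipy, OpenCV 4.12 (cv2) and the standard library are available. Lean on these libraries where they do the work, as an engineer would, in place of code of your own. Each camera call takes 0.05 s, during which the arm holds its last target. There are 200 camera calls.

## Working session

There is one attempt and no reset: what is moved stays moved. The work goes in short steps, Python scripts to look and compute and a shell command to move; the robot and the scene stay as the last step left them, time stands still between calls to the robot, and variables do not carry over. Pictures are saved under pics/ and viewed, at most 10 in all, crops included, and the job is handed in when it is done.

```bash
ls; mkdir -p pics
python3 - <<'E'
from workcell import ctrl
import cv2
for n in("scene","top"):
    c=ctrl.capture(n); cv2.imwrite(f"pics/{n}0.png",c["img"][:,:,::-1]); print(n,c["K"].tolist(),c["pose"].round(3).tolist(),[k for k in c])
print(ctrl.read_state())
E
```

```text
inch.py
pics
workcell.py
scene [[440.71126388892907, 0.0, 309.6375819378424], [0.0, 440.71126388892907, 202.38203723846246], [0.0, 0.0, 1.0]] [[0.646, 0.393, -0.655, -244.158], [-0.763, 0.318, -0.562, -562.97], [-0.013, 0.863, 0.505, 691.781], [0.0, 0.0, 0.0, 1.0]] ['img', 'K', 'pose']
top [[475.52567492886897, 0.0, 318.9116745107013], [0.0, 475.52567492886897, 196.444233363389], [0.0, 0.0, 1.0]] [[0.006, 0.987, -0.163, 364.129], [-1.0, 0.007, 0.005, 94.858], [0.006, 0.163, 0.987, 1233.93], [0.0, 0.0, 0.0, 1.0]] ['img', 'K', 'pose']
{'time_s': 0.1, 'joints': array([ 1.30101207e+00,  4.23746803e-01,  1.63059713e+00,  3.11273356e-05,
        1.08860524e+00, -1.89734479e-02]), 'qvel': array([-9.62003989e-04, -3.76889184e-05, -9.04315378e-04, -7.41537527e-04,
       -7.32754590e-04, -5.76724344e-04]), 'joint_efforts': array([-3.32215641e-04, -5.45611382e+01, -2.74328381e+01,  6.45088521e-02,
        1.88644230e-02, -3.19250341e-05]), 'eef_pos': array([154.94107841, 604.99298599, 232.99688638]), 'orientation': array([ 1.25084106e-01,  9.92145910e-01, -6.69217786e-04, -1.11227046e-04]), 'force': array([ 0.45948453,  0.26633741, -0.23638197]), 'moment': array([ 0.04628579, -0.01916541, -0.00423998]), 'finger_force': 0.0, 'grip_width': 1.0015748353060534}
```

View pics/top0.png

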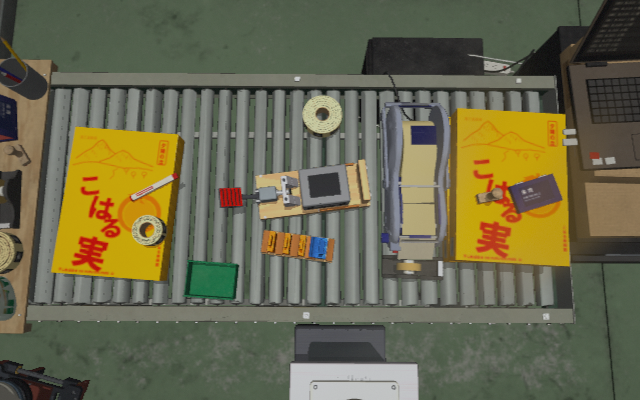

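View pics/scene0.png

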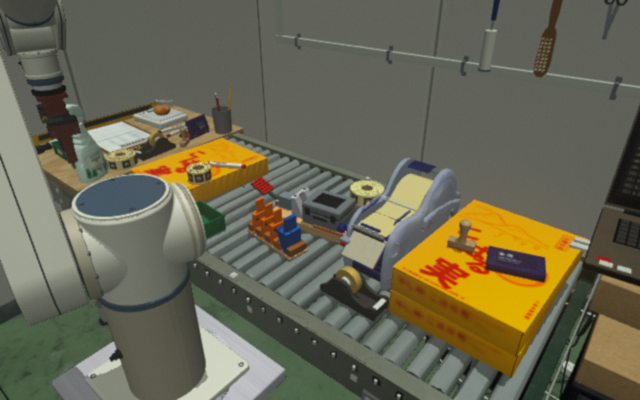

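The top view shows the pedal pad at about (231,197), the cradle running right from (257,195) to (370,190), the case at (324,186), the rack at (298,246) with three packers and the wedge at (321,246), and the bin at (212,280). The scene view confirms this layout. Next I'll take coarse positions from masks.

```bash
cat > h.py <<'E'
import numpy as np, cv2
from workcell import ctrl
from scipy.spatial.transform import Rotation as R
def ray(c,p,fish=False):
    K=c["K"]; p=np.atleast_2d(np.array(p,float)); d=(p-K[:2,2])/np.array([K[0,0],K[1,1]])
    if fish:
        r=np.linalg.norm(d,axis=1,keepdims=True)+1e-9; v=np.hstack([d/r*np.sin(r),np.cos(r)])
    else: v=np.hstack([d,np.ones((len(d),1))])
    return (v*[1,-1,-1])@c["pose"][:3,:3].T
def cast(c,p,z,fish=False):
    v=ray(c,p,fish); o=c["pose"][:3,3]
    return o+v*((z-o[2])/v[:,2])[:,None]
def proj(c,P,fish=True):
    q=(np.atleast_2d(P)-c["pose"][:3,3])@c["pose"][:3,:3]*[1,-1,-1]
    n=np.linalg.norm(q[:,:2],axis=1,keepdims=True)
    m=q[:,:2]/n*np.arctan2(n,q[:,2:]) if fish else q[:,:2]/q[:,2:]
    return m*[c["K"][0,0],c["K"][1,1]]+c["K"][:2,2]
def blobs(img,lo,hi,amin=15):
    h=cv2.cvtColor(img,cv2.COLOR_RGB2HSV); m=cv2.inRange(h,np.array(lo),np.array(hi))
    n,l,s,ce=cv2.connectedComponentsWithStats(m)
    return [(s[i,4],ce[i],s[i,:4],l==i) for i in range(1,n) if s[i,4]>=amin]
def rect(m):
    c,_=cv2.findContours(m.astype(np.uint8),cv2.RETR_EXTERNAL,cv2.CHAIN_APPROX_NONE)
    return cv2.minAreaRect(max(c,key=cv2.contourArea))
def totool(P,st=None):
    st=st or ctrl.read_state(); return R.from_quat(st["orientation"]).inv().apply(np.array(P)-st["eef_pos"])
E
python3 - <<'E'
from h import *
c=ctrl.capture("top"); im=c["img"]
for n,lo,hi,z in(("red",(0,150,60),(4,255,255),65),("red2",(172,150,60),(179,255,255),65),("blue",(100,150,80),(120,255,255),80),("green",(55,120,40),(85,255,255),40),("orange",(8,180,120),(16,255,255),80)):
    for a,ce,s,m in blobs(im,lo,hi):
        if 180<ce[0]<380 and 140<ce[1]<310: print(n,a,ce.round(1),s,cast(c,ce,z)[0].round(0))
for n,p,z in(("rackcorners",[(264,231),(335,240),(333,262),(261,254)],20),("deckL",[(256,177),(259,218)],22),("fence",[(361,160),(369,201)],84),("label",[(322,115)],40),("tape",[(411,268)],40)): print(n,cast(c,p,z).round(0).tolist())
w=ctrl.capture("wrist"); print(w["K"],w["pose"].round(3)); s=ctrl.read_state(); print(R.from_quat(s["orientation"]).as_matrix().round(3),s["eef_pos"])
E
```

```text
red 380 [230.6 196.8] [220 188  23  19] [555. 309.  65.]
blue 311 [317.7 247.2] [309 237  18  22] [430.  91.  80.]
green 1840 [210.9 279.8] [184 260  54  40] [351. 354.  40.]
rackcorners [[474.0, 228.0, 20.0], [452.0, 47.0, 20.0], [396.0, 52.0, 20.0], [415.0, 235.0, 20.0]]
deckL [[614.0, 252.0, 22.0], [507.0, 242.0, 22.0]]
fence [[646.0, -15.0, 84.0], [543.0, -34.0, 84.0]]
label [[777.0, 82.0, 40.0]]
tape [[382.0, -141.0, 40.0]]
[[309.70691629   0.         320.2754594 ]
 [  0.         309.70691629 197.24871387]
 [  0.           0.           1.        ]] [[ 2.47000e-01 -9.28000e-01 -2.78000e-01  7.83300e+01]
 [ 9.69000e-01  2.36000e-01  7.20000e-02  6.24157e+02]
 [-1.00000e-03 -2.87000e-01  9.58000e-01  3.84827e+02]
 [ 0.00000e+00  0.00000e+00  0.00000e+00  1.00000e+00]]
[[-0.969  0.248 -0.   ]
 [ 0.248  0.969 -0.001]
 [ 0.    -0.001 -1.   ]] [155.00361653 605.14834547 233.20229086]
```

```bash
python3 inch.py '0 -461 -290 0 0 0 1.225;0 -461 -290 0 0 0 1.225;0 -461 -290 0 0 0 1.225;0 -461 -290 0 0 0 1.225;0 -461 -290 0 0 0 1.225;0 -461 -290 0 0 0 1.225;0 -461 -290 0 0 0 1.225;0 -461 -290 0 0 0 1.225;0 -461 -290 0 0 0 1.225;0 -461 -290 0 0 0 1.225;0 -461 -290 0 0 0 1.225' 20
python3 - <<'E'
from h import *
w=ctrl.capture("wrist"); cv2.imwrite("pics/w1.png",w["img"][:,:,::-1]); np.save("w1.npy",w,allow_pickle=True)
print(ctrl.read_state()["orientation"],w["pose"][:3,3])
E
```

```text
time_s: 1.58
eef_pos: [529.1, 210.2, 233.4]
orientation: [0.673, 0.74, -0.0, -0.0]
force: [-0.4, 1.0, -0.1]
grip_width: 0.006
finger_force: 0.0
[ 6.72508326e-01  7.40089434e-01 -2.92660443e-04 -3.07258911e-04] [521.56251004 288.1896636  385.11776482]
```

View pics/w1.png

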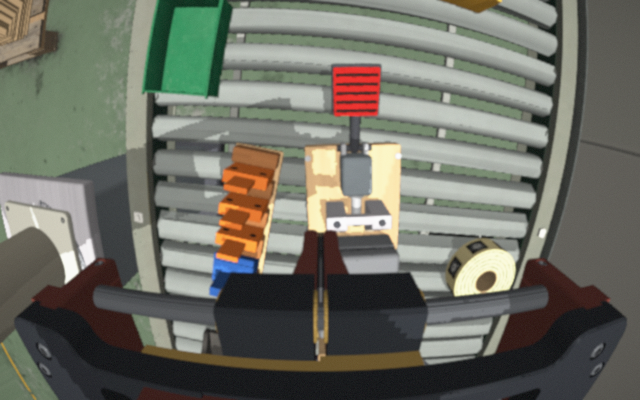

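Red pad is at (357,90), the fork face around (358,222), the case at (366,255), and packer tabs at about (250,180), (245,212), (240,243). I'll zoom for detail.

Run:
```python
from h import *
w=np.load("w1.npy",allow_pickle=True).item(); im=w["img"]
cv2.imwrite("pics/w1z.png",cv2.resize(im[130:290,205:415,::-1],None,fx=3.7,fy=3.7,interpolation=cv2.INTER_CUBIC))
for n,lo,hi,z in(("red",(0,150,60),(4,255,255),70),("orange",(5,170,60),(15,255,255),100),("blue",(100,150,60),(120,255,255),85)):
    for a,ce,s,m in blobs(im,lo,hi,60):
        if 150<ce[0]<420: print(n,a,ce.round(1),s,cast(w,ce,z,True)[0].round(1)); 
        if n=="red": print(cast(w,cv2.boxPoints(rect(m)),z,True).round(1))
```

```text
red 2009 [355.8  90.6] [333  67  47  50] [555.  308.8  70. ]
[[529.8 330.3  70. ]
 [576.  336.2  70. ]
 [581.4 285.9  70. ]
 [534.8 280.4  70. ]]
orange 3424 [242.7 207.1] [217 162  57  99] [453.7 185.6 100. ]
blue 791 [230.3 271.2] [211 257  46  38] [435.4 100.5  85. ]
```

View pics/w1z.png

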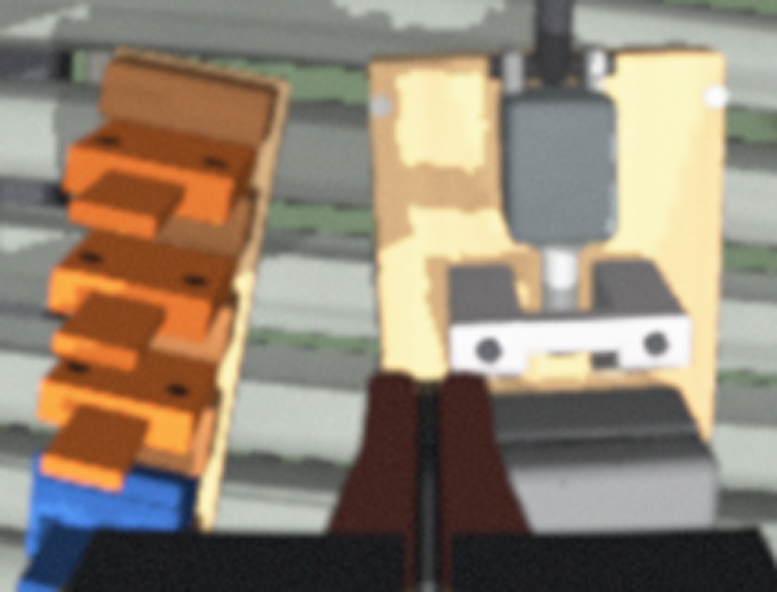

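The fork sits clear of the case and the pad centre is at (555,309,70), so cradle yaw is about 0.1 rad and its origin is near (573,127). Next I'll press the pedal along its arc.

```bash
python3 inch.py '0 96 35 0 0 0 0;0 96 35 0 0 0 0;0 96 35 60 0 0 0;0 96 35 120 0 0 0;0 96 35 140 0 0 0;0 96 35 147 0 0 0;0 98 35 154 0 0 0;0 101 35 161 0 0 0;0 104 35 168 0 0 0;0 105 35 174 0 0 0;0 106 35 180 0 0 0;0 107 35 185 0 0 0;0 107 35 190 0 0 0;0 107 35 190 0 0 0;0 107 35 190 0 0 0' 20
python3 -c "
from h import *
w=ctrl.capture('wrist');cv2.imwrite('pics/w2.png',w['img'][:,:,::-1]);np.save('w2.npy',w,allow_pickle=True);print(ctrl.read_state()['force'])"
```

```text
time_s: 3.5
eef_pos: [555.2, 320.9, 45.1]
orientation: [0.673, 0.74, 0.001, 0.0]
force: [-3.6, 0.8, 9.3]
grip_width: 0.005
finger_force: 4.7
[-2.79401988  0.92736367  9.38060258]
```

```bash
python3 inch.py '0 0 0 3 0 0 0;0 0 0 5 0 0 0;0 0 0 6 0 0 0;0 0 0 6 0 0 0' 20
python3 -c "
from h import *
w=ctrl.capture('wrist');cv2.imwrite('pics/w3.png',w['img'][:,:,::-1]);np.save('w3.npy',w,allow_pickle=True);print(ctrl.read_state()['force'])"
```

```text
time_s: 4.05
eef_pos: [555.4, 321.1, 43.4]
orientation: [0.673, 0.74, 0.001, 0.0]
force: [-14.5, -5.0, 46.0]
grip_width: 0.003
finger_force: 22.7
[-14.18947899  -4.00551501  45.52766221]
```

View pics/w3.png

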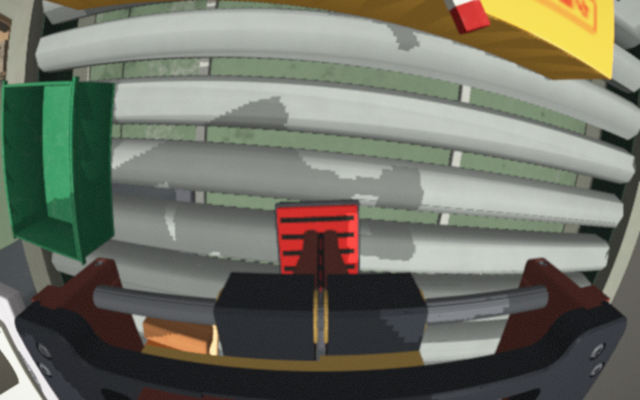

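Force is at 46 N against the hard stop, so the pedal is fully down. Next I'll raise it and view the gap from above the case.

```bash
python3 inch.py '0 0 0 -5 0 0 0;0 -1 0 -14 0 0 0;0 -4 0 -28 0 0 0;0 -8 0 -46 0 0 0;0 -10 0 -100 0 0 0;0 -50 0 -150 0 0 0;1 -110 0 -188 0 0 0;1 -310 0 -194 0 0 0;1 -310 0 -194 0 0 0;1 -310 0 -194 0 0 0;1 -310 0 -194 0 0 0;1 -310 0 -194 0 0 0' 20
python3 -c "
from h import *
w=ctrl.capture('wrist');cv2.imwrite('pics/w4.png',w['img'][:,:,::-1]);np.save('w4.npy',w,allow_pickle=True);cv2.imwrite('pics/w4z.png',cv2.resize(w['img'][0:170,210:430,::-1],None,fx=3.5,fy=3.5,interpolation=cv2.INTER_CUBIC))"
```

```text
time_s: 5.6
eef_pos: [583.7, 10.3, 231.9]
orientation: [0.674, 0.739, 0.0, -0.0]
force: [0.1, 0.4, 0.4]
grip_width: 0.646
finger_force: 0.0
```

View pics/w4z.png

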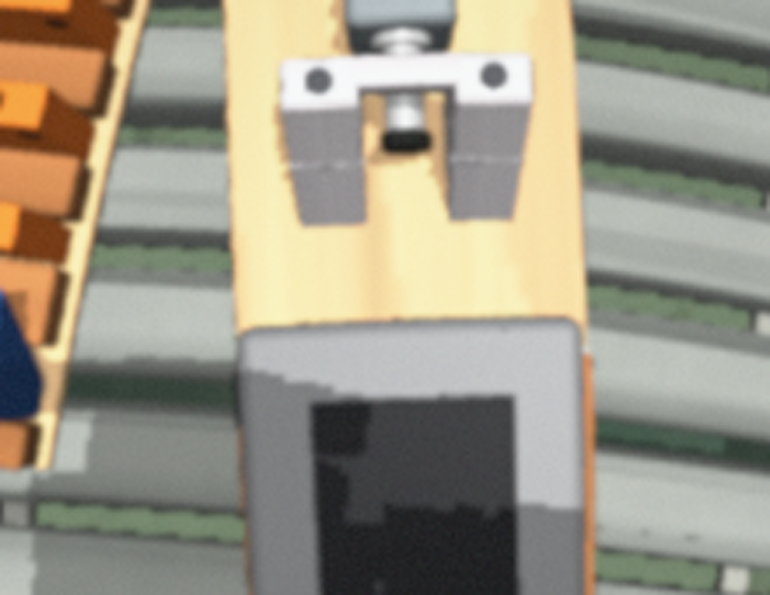

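The zoom shows the fork feet at zoomed y≈220 (x 301–366 and 450–514), the fork top front edge at y≈108, and the case's near top edge at y≈321 (x 242–580). The pusher is retracted.

```bash
cat >> h.py <<'E'
def Z(p,s=3.5,o=(210,0)): return np.array(p,float)/s+np.array(o)-0.5*(1-1/s)
E
python3 - <<'E'
from h import *
w=np.load("w4.npy",allow_pickle=True).item(); 
foot=cast(w,Z([(301,224),(366,223),(450,219),(514,218)]),22,True)
ftop=cast(w,Z([(286,108),(357,106),(448,103),(530,102)]),82,True)
fback=cast(w,Z([(282,62),(531,57)]),82,True)
ce=cast(w,Z([(242,329),(400,322),(580,318)]),86,True)
lid=cast(w,Z([(312,405),(514,397)]),86,True)
ply=cast(w,Z([(232,240),(240,330),(577,100),(585,280)]),22,True)
print("cam",w["pose"][:3,3]); ex=np.array([.0995,-.995,0]);ey=np.array([.995,.0995,0]);O=np.array([573.2,126.7,0])
for n,P in(("foot",foot),("ftop",ftop),("fback",fback),("case",ce),("lid",lid),("ply",ply)): print(n,P.round(1).tolist(),"cradle",np.c_[(P-O)@ex,(P-O)@ey].round(1).tolist())
# rack tabs from w1
h=[(130,190),(110,325),(95,440)]
w1=np.load("w1.npy",allow_pickle=True).item(); q=lambda p:Z(p,3.7,(205,130))
for t in ([(98,171),(183,180),(157,217),(70,208)],[(81,293),(164,303),(138,348),(53,335)],[(67,405),(150,413),(123,469),(42,455)]):
    P=cast(w1,q(t),106,True); print("tab",P.round(1).tolist(),P.mean(0).round(1))
E
```

```text
cam [576.25274233  88.17947695 383.61894815]
foot [[543.3, 136.8, 22.0], [564.4, 138.8, 22.0], [591.6, 142.9, 22.0], [612.5, 145.7, 22.0]] cradle [[-13.0, -28.8], [-12.9, -7.5], [-14.2, 19.9], [-15.0, 41.0]]
ftop [[541.4, 161.9, 82.0], [560.8, 163.9, 82.0], [585.5, 167.2, 82.0], [607.9, 170.4, 82.0]] cradle [[-38.2, -28.2], [-38.3, -8.7], [-39.1, 16.2], [-40.1, 38.9]]
fback [[538.9, 175.6, 82.0], [607.0, 184.0, 82.0]] cradle [[-52.1, -29.3], [-53.7, 39.4]]
case [[535.7, 98.0, 86.0], [578.2, 103.3, 86.0], [626.8, 110.1, 86.0]] cradle [[24.8, -40.2], [23.7, 2.7], [21.9, 51.7]]
lid [[556.5, 78.5, 86.0], [611.0, 86.1, 86.0]] cradle [[46.3, -21.4], [44.2, 33.6]]
ply [[521.0, 129.9, 22.0], [526.3, 99.7, 22.0], [629.7, 189.9, 22.0], [638.1, 127.8, 22.0]] cradle [[-8.4, -51.6], [22.2, -49.3], [-57.2, 62.5], [5.3, 64.7]]
tab [[442.9, 217.9, 106.0], [465.5, 217.5, 106.0], [459.0, 207.1, 106.0], [435.4, 207.4, 106.0]] [450.7 212.5 106. ]
tab [[438.6, 184.3, 106.0], [461.5, 183.9, 106.0], [454.6, 170.3, 106.0], [430.5, 171.4, 106.0]] [446.3 177.4 106. ]
tab [[434.1, 150.9, 106.0], [458.0, 151.4, 106.0], [450.2, 132.9, 106.0], [426.1, 134.1, 106.0]] [442.1 142.3 106. ]
```

Run:
```python
from h import *
w1=np.load("w1.npy",allow_pickle=True).item(); q=lambda p:Z(p,3.7,(205,130))
for t in ([(70,206),(157,216),(150,236),(66,226)],[(53,335),(138,348),(134,367),(50,355)],[(42,455),(123,469),(120,489),(38,477)]):
    P=cast(w1,q(t),106,True); e=P[1]-P[0]; print("tab",P.round(1).tolist(),P.mean(0).round(1),np.arctan2(e[1],e[0]).round(3))
P=cast(w1,q([(290,82),(246,260),(213,480)]),30,True); d=P[2]-P[0]; print("rack edge",P.round(1),np.arctan2(d[0],-d[1]))
print(totool([447,196,233]),totool([579,113,233]))
```

```text
tab [[435.4, 207.9, 106.0], [459.0, 207.4, 106.0], [457.3, 201.9, 106.0], [434.4, 202.4, 106.0]] [446.5 204.9 106. ] -0.024
tab [[430.5, 171.4, 106.0], [454.6, 170.3, 106.0], [453.5, 164.6, 106.0], [429.5, 165.4, 106.0]] [442.  167.9 106. ] -0.044
tab [[426.1, 134.1, 106.0], [450.2, 132.9, 106.0], [449.2, 126.3, 106.0], [424.5, 126.7, 106.0]] [437.5 130.  106. ] -0.049
rack edge [[483.  232.9  30. ]
 [472.3 173.2  30. ]
 [463.7  90.5  30. ]] -0.13448112479175164
[ 196.46462039 -118.76063796   -1.20247909] [101.46573038   4.8848498   -1.26768375]
```

```bash
python3 inch.py '1 205 -118 0 0 0 .19;1 205 -118 0 0 0 .21;1 205 -118 0 0 0 .21;1 205 -118 20 0 0 .21;1 205 -118 40 0 0 .21;1 205 -118 40 0 0 .21;1 205 -118 40 0 0 .21' 20
python3 -c "
from h import *
w=ctrl.capture('wrist');np.save('w5.npy',w,allow_pickle=True);cv2.imwrite('pics/w5z.png',cv2.resize(w['img'][130:380,180:450,::-1],None,fx=2.4,fy=2.4,interpolation=cv2.INTER_CUBIC))"
```

```text
time_s: 6.52
eef_pos: [447.0, 205.0, 192.1]
orientation: [0.746, 0.666, 0.0, 0.0]
force: [0.4, -0.5, -0.5]
grip_width: 1.0
finger_force: 0.0
```

View pics/w5z.png

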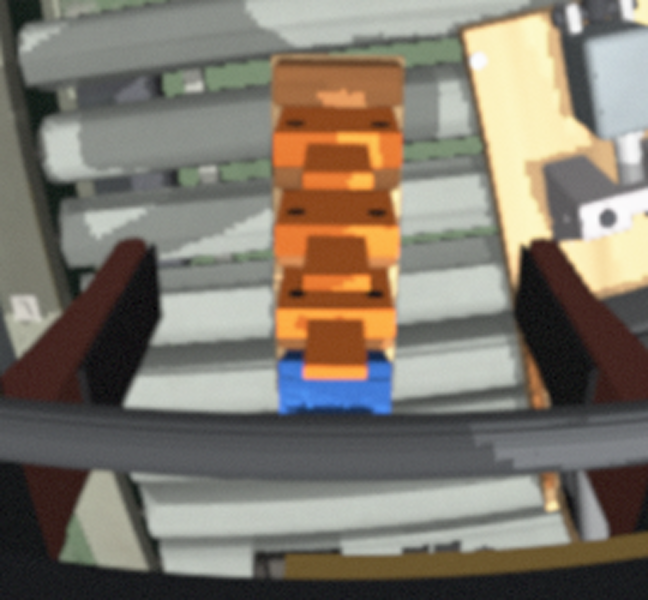

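The view shows the packers square to the tool. Tab tops are at zoomed (337,179), (336,268) and (336,372), and the fingers straddle them symmetrically.

Run:
```python
from h import *
w=np.load("w5.npy",allow_pickle=True).item(); q=lambda p:Z(p,2.4,(180,130))
for t in ([(303,170),(371,170),(373,187),(302,187)],[(303,260),(370,260),(370,276),(302,276)],[(304,364),(367,364),(367,380),(303,380)]):
    P=cast(w,q(t),106,True); print(P.round(1).tolist(),P.mean(0).round(1),totool(P.mean(0)).round(1))
```

```text
[[435.9, 210.5, 106.0], [458.6, 207.9, 106.0], [458.7, 201.8, 106.0], [434.8, 204.5, 106.0]] [447.  206.2 106. ] [ 1.4 -0.6 86.4]
[[431.7, 177.7, 106.0], [455.0, 175.1, 106.0], [454.4, 168.9, 106.0], [430.5, 171.6, 106.0]] [442.9 173.3 106. ] [-31.7  -0.9  86.4]
[[426.4, 135.0, 106.0], [449.8, 132.4, 106.0], [449.1, 125.1, 106.0], [425.1, 127.8, 106.0]] [437.6 130.1 106. ] [-75.3  -1.2  86.3]
```

```bash
python3 inch.py '1 1 -1 55 0 0 0;1 1 -1 100 0 0 0;1 1 -1 108 0 0 0;0 1 -1 108 0 0 0;0 1 -1 108 0 0 0;0 1 -1 108 0 0 0;0 1 -1 108 0 0 0;0 1 -1 90 0 0 0;0 1 -1 50 0 0 0;0 1 -1 0 0 0 0;0 1 -1 0 0 0 0' 30
python3 - <<'E'
from h import *
w=ctrl.capture('wrist');np.save('w6.npy',w,allow_pickle=True);s=ctrl.read_state();print(s["eef_pos"],s["force"])
F=np.array([581,105,0]);y=.13;ex=np.array([np.sin(y),-np.cos(y),0])
for d in (9,23): t=F-d*ex; t[2]=192; print(t,totool(t))
o=R.from_quat(s["orientation"]).as_matrix()[:,1]; print(np.arctan2(o[1],o[0]))
for a,ce,sx,m in blobs(w["img"],(5,170,60),(15,255,255),60): print(a,ce,sx)
E
```

```text
time_s: 7.95
eef_pos: [448.3, 206.4, 195.4]
orientation: [0.747, 0.665, 0.004, 0.001]
force: [0.4, 1.0, 0.9]
grip_width: 0.125
finger_force: 0.0
[446.96581817 205.77586831 193.41078225] [-0.64740117  0.00977765  0.75496833]
[579.83329272 113.92405704 192.        ] [-76.01294368 142.51803501   1.77578743]
[578.01841472 127.80592356 192.        ] [-62.43078838 139.12321794   1.79235769]
-0.11493018994956854
3323 [317.12578995 220.58531447] [292 175  53 112]
```

```bash
python3 inch.py '1 0 0 0 0 0 0;1 0 0 0 0 0 0;1 0 0 0 0 0 0;1 0 0 0 0 0 0;1 0 0 0 0 0 0;1 0 0 0 0 0 0' 30
python3 - <<'E'
from h import *
a=np.load('w5.npy',allow_pickle=True).item();w=ctrl.capture('wrist');np.save('w6.npy',w,allow_pickle=True)
d=cv2.absdiff(a["img"],w["img"])[170:300,285:355].max(2); print((d>60).sum(),w["pose"][:3,3]-a["pose"][:3,3])
cv2.imwrite('pics/w6.png',cv2.resize(np.hstack([a["img"][150:300,270:370],w["img"][150:300,270:370]])[:,:,::-1],None,fx=3.8,fy=3.8))
E
```

```text
time_s: 8.75
eef_pos: [446.0, 205.3, 191.6]
orientation: [0.747, 0.665, -0.0, -0.0]
force: [0.4, 0.1, 1.0]
grip_width: 0.725
finger_force: 0.0
180 [-0.88628876  0.39974342 -0.54461455]
```

View pics/w6.png

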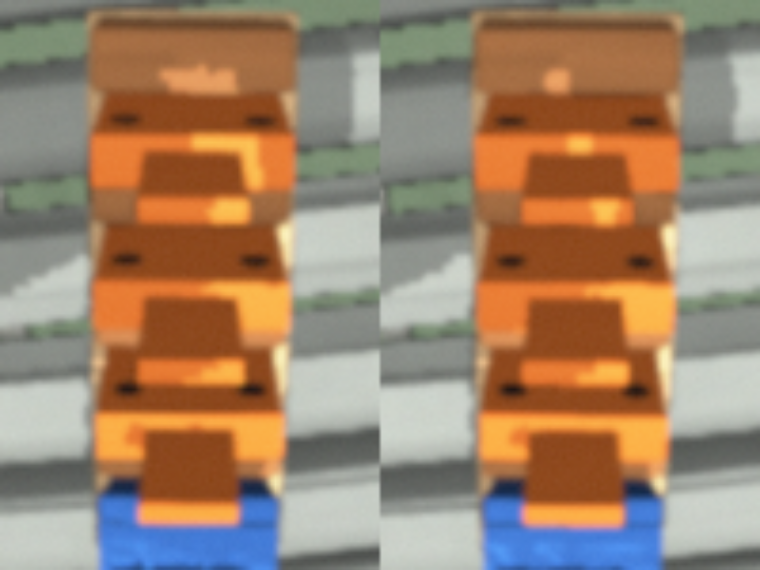

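The packers are unmoved; the fingers were simply still closing when I lifted. I'll retry with more closing time.

```bash
python3 inch.py '.6 0 0 55 0 0 0;.6 0 0 98 0 0 0;.6 0 0 107 0 0 0;0 0 0 107 0 0 0;0 0 0 107 0 0 0;0 0 0 107 0 0 0;0 0 0 107 0 0 0;0 0 0 107 0 0 0' 30
```

```text
time_s: 9.8
eef_pos: [447.0, 205.7, 85.9]
orientation: [0.747, 0.665, 0.001, 0.0]
force: [-0.2, 0.4, 7.7]
grip_width: 0.27
finger_force: 30.0
```

```bash
python3 inch.py '0 0 0 -40 0 0 0;0 0 0 -95 0 0 0;0 -10 20 -115 0 0 -.05;0 -35 70 -115 0 0 -.245;0 -76 142 -115 0 0 -.245;0 -76 142 -115 0 0 -.245;0 -76 142 -115 0 0 -.245;0 -76 142 -115 0 0 -.245' 30
python3 - <<'E'
from h import *
w=ctrl.capture('wrist');np.save('w7.npy',w,allow_pickle=True);s=ctrl.read_state();print(s["eef_pos"],s["force"])
cv2.imwrite('pics/w7.png',cv2.resize(w["img"][100:320,200:440,::-1],None,fx=2.7,fy=2.7,interpolation=cv2.INTER_CUBIC))
E
```

```text
time_s: 10.8
eef_pos: [576.7, 114.3, 199.3]
orientation: [0.659, 0.752, -0.001, -0.001]
force: [-0.4, -0.6, -1.1]
grip_width: 0.271
finger_force: 30.0
[576.7435256  114.43559185 199.42765963] [-0.42524167  0.49902932 -0.84142809]
```

View pics/w7.png

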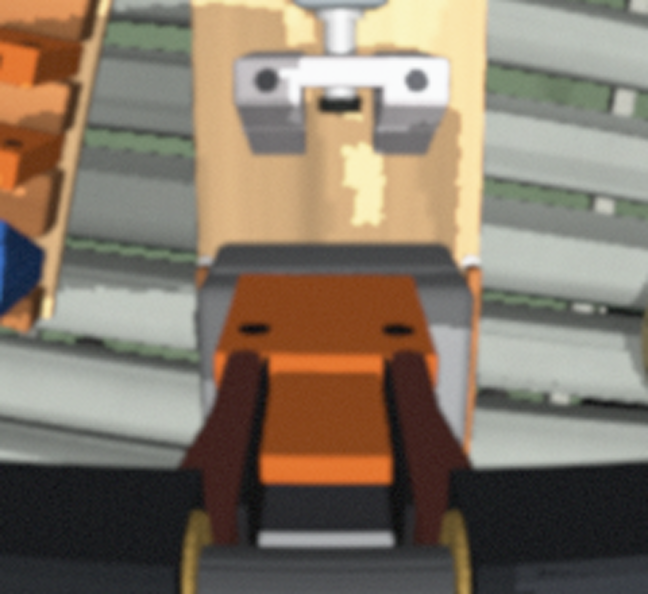

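The packer is held upright and square to the cradle. The fork spans zoomed x 234–450, the packer 216–436, and the case's bottom edge is at y≈245 (x 217–450).

Run:
```python
from h import *
w=np.load("w7.npy",allow_pickle=True).item(); s=ctrl.read_state(); q=lambda p:Z(p,2.7,(200,100))
for n,p,z in (("forktop front",[(237,94),(448,92)],82),("forkback",[(235,60),(450,58)],82),("foot",[(252,154),(305,154),(376,153),(432,153)],22),("casebottom",[(217,245),(450,245)],22),("packer foot+0",[(235,275),(417,275)],s["eef_pos"][2]+8-84.5),("tabtop",[(260,457),(392,457),(393,485),(262,485)],s["eef_pos"][2]+13.5)):
    P=cast(w,q(p),z,True); print(n,P.round(1).tolist(),totool(P.mean(0)).round(1))
o=R.from_quat(s["orientation"]).as_matrix()[:,1]; print(np.arctan2(o[1],o[0]))
```

```text
forktop front [[540.8, 164.6, 82.0], [608.1, 174.4, 82.0]] [ 54.9   5.1 117.4]
forkback [[538.8, 175.5, 82.0], [607.1, 185.5, 82.0]] [ 66.    5.1 117.4]
foot [[543.7, 135.4, 22.0], [564.7, 138.1, 22.0], [592.6, 142.2, 22.0], [614.8, 145.4, 22.0]] [ 25.3   5.8 177.4]
casebottom [[533.5, 96.1, 22.0], [628.4, 108.7, 22.0]] [-12.5   2.9 177.4]
packer foot+0 [[549.7, 117.2, 122.9], [601.5, 124.1, 122.9]] [ 6.3 -0.2 76.5]
tabtop [[564.4, 111.3, 212.9], [589.1, 114.6, 212.9], [590.4, 108.4, 212.9], [565.4, 105.0, 212.9]] [ -4.7  -0.1 -13.5]
0.13100713541574313
```

```bash
python3 inch.py '0 0 5 0 0 0 0;0 0 5 45 0 0 0;0 0 5 80 0 0 0;0 0 5 92 0 0 0;0 0 5 97 0 0 0;0 0 5 99 0 0 0;0 0 5 99 0 0 0' 30
```

```text
time_s: 11.72
eef_pos: [584.0, 114.4, 101.7]
orientation: [0.66, 0.752, 0.001, 0.001]
force: [-0.1, 0.2, -0.7]
grip_width: 0.27
finger_force: 30.0
```

```bash
python3 inch.py '0 0 -2 1 0 0 0;0 0 -2 2 0 0 0;0 0 -2 3 0 0 0' 30
```

```text
time_s: 12.1
eef_pos: [581.6, 114.0, 99.8]
orientation: [0.66, 0.752, 0.0, 0.0]
force: [-8.0, -1.0, 24.8]
grip_width: 0.269
finger_force: 30.0
```

```bash
python3 inch.py '0 0 0 -2 0 0 0;.6 0 0 -2 0 0 0;.6 0 0 -2 0 0 0;.6 0 0 -2 0 0 0;.6 0 0 -2 0 0 0;.6 0 0 -40 0 0 0;.6 0 0 -95 0 0 0;.6 0 0 -95 0 0 0' 30
python3 - <<'E'
from h import *
w=ctrl.capture('wrist');np.save('w8.npy',w,allow_pickle=True)
cv2.imwrite('pics/w8.png',cv2.resize(w["img"][60:320,180:460,::-1],None,fx=2.3,fy=2.3,interpolation=cv2.INTER_CUBIC))
print(totool([442.6,168.3,192]))
E
```

```text
time_s: 13.1
eef_pos: [584.1, 114.4, 197.0]
orientation: [0.66, 0.752, 0.003, 0.003]
force: [-0.0, 0.9, 0.3]
grip_width: 0.599
finger_force: 0.0
[  71.84695297 -131.694412      2.04060792]
```

```bash
python3 - <<'E'
from h import *
w=np.load("w8.npy",allow_pickle=True).item()
for a,ce,s,m in blobs(w["img"],(5,170,60),(15,255,255),60):
    if ce[0]>280:
        print(a,ce.round(1),s,rect(m))
        print("body width rows"); 
        for v in range(s[1],s[1]+s[3],4):
            u=np.where(m[v])[0]; print(v,u.min(),u.max(),end="; ")
s=ctrl.read_state(); M=R.from_quat(s["orientation"]).as_matrix()
T=lambda x,y,z: s["eef_pos"]*[1,1,0]+M[:,0]*x+M[:,1]*y+np.array([0,0,z])
print("\nexp foot/top/tab", proj(w,[T(7,-25,22),T(7,25,22),T(7,-25,82),T(7,25,82),T(3,-12,120),T(3,12,120),T(-3,-12,120),T(-3,12,120)]).round(1).tolist())
E
python3 inch.py '.6 72 -132 0 0 0 .188;.6 72 -132 0 0 0 .245;.6 72 -132 0 0 0 .245;.6 72 -132 0 0 0 .245;.6 72 -132 0 0 0 .245' 30
```

```text
1703 [316.7 192.7] [289 176  56  37] ((316.5, 194.0), (36.0, 55.0), 90.0)
body width rows
176 295 338; 180 294 340; 184 292 341; 188 291 342; 192 289 344; 196 290 344; 200 290 343; 204 303 330; 208 302 331; 212 303 330; 
exp foot/top/tab [[294.6, 173.9], [340.9, 173.9], [289.8, 188.2], [345.7, 188.2], [302.3, 205.8], [333.1, 205.8], [302.4, 213.0], [333.0, 213.0]]
time_s: 13.78
eef_pos: [441.7, 168.1, 192.2]
orientation: [0.747, 0.665, -0.0, 0.0]
force: [-1.8, -0.3, -0.1]
grip_width: 0.597
finger_force: 0.0
```

```bash
python3 inch.py '.6 0 0 50 0 0 0;.6 0 0 95 0 0 0;.6 0 0 106 0 0 0;0 0 0 106 0 0 0;0 0 0 106 0 0 0;0 0 0 106 0 0 0;0 0 0 106 0 0 0;0 0 0 106 0 0 0' 30
```

```text
time_s: 14.78
eef_pos: [442.1, 168.6, 87.8]
orientation: [0.747, 0.665, 0.001, 0.001]
force: [0.7, 0.9, 7.2]
grip_width: 0.272
finger_force: 30.0
```

```bash
python3 inch.py '0 0 0 -40 0 0 0;0 0 0 -95 0 0 0;0 -5 30 -115 0 0 -.05;0 -12 75 -115 0 0 -.245;0 -22 141 -115 0 0 -.245;0 -22 141 -115 0 0 -.245;0 -22 141 -115 0 0 -.245;0 -22 141 -115 0 0 -.245;0 -22 141 -115 0 0 -.245;0 -22 141 -115 0 0 -.245' 30
python3 - <<'E'
from h import *
w=ctrl.capture('wrist');np.save('w9.npy',w,allow_pickle=True)
s=ctrl.read_state();print(s["eef_pos"]);M=R.from_quat(s["orientation"]).as_matrix();o=M[:,1]; print(np.arctan2(o[1],o[0]))
f=s["eef_pos"][2]-79.8
T=lambda x,y,z: s["eef_pos"]*[1,1,0]+M[:,0]*x+M[:,1]*y+np.array([0,0,z])
print("exp",proj(w,[T(7,-25,f),T(7,25,f),T(3,-12,f+98),T(-3,-12,f+98)]).round(1).tolist())
for a,ce,sx,m in blobs(w["img"],(5,170,60),(15,255,255),60):
    if ce[0]>270: print(a,ce.round(1),sx)
E
```

```text
time_s: 16.02
eef_pos: [578.1, 130.5, 201.9]
orientation: [0.659, 0.752, 0.0, 0.0]
force: [0.5, -0.1, -0.7]
grip_width: 0.269
finger_force: 30.0
[578.24367887 130.44590107 201.8743994 ]
0.13050769515116534
exp [[289.0, 199.7], [352.6, 199.8], [296.6, 266.1], [297.0, 276.4]]
4787 [320.4 231.7] [280 190  81  89]
```

Run:
```python
from h import *
w=ctrl.capture("wrist"); im=w["img"]
cv2.imwrite('pics/w9.png',cv2.resize(im[80:300,200:440,::-1],None,fx=2.7,fy=2.7,interpolation=cv2.INTER_CUBIC))
for v in range(186,282,3):
    h=cv2.cvtColor(im[v:v+1],cv2.COLOR_RGB2HSV)[0]; u=np.where((h[:,0]<17)&(h[:,0]>4)&(h[:,1]>170)&(h[:,2]>60))[0]; u=u[(u>270)&(u<370)]
    print(v,(u.min(),u.max()) if len(u) else None,h[320].tolist(),end="; ")
```

```text
186 None [16, 100, 219]; 189 (np.int64(301), np.int64(309)) [12, 156, 154]; 192 (np.int64(300), np.int64(343)) [11, 209, 134]; 195 (np.int64(299), np.int64(344)) [11, 206, 136]; 198 (np.int64(298), np.int64(344)) [12, 203, 137]; 201 (np.int64(297), np.int64(346)) [11, 197, 137]; 204 (np.int64(289), np.int64(351)) [12, 207, 134]; 207 (np.int64(288), np.int64(352)) [11, 197, 136]; 210 (np.int64(287), np.int64(354)) [12, 202, 134]; 213 (np.int64(286), np.int64(354)) [12, 213, 133]; 216 (np.int64(285), np.int64(355)) [11, 203, 136]; 219 (np.int64(284), np.int64(356)) [11, 199, 136]; 222 (np.int64(284), np.int64(357)) [12, 215, 134]; 225 (np.int64(283), np.int64(357)) [12, 208, 136]; 228 (np.int64(282), np.int64(358)) [12, 202, 135]; 231 (np.int64(281), np.int64(359)) [11, 200, 210]; 234 (np.int64(281), np.int64(360)) [12, 197, 228]; 237 (np.int64(281), np.int64(359)) [11, 202, 177]; 240 (np.int64(281), np.int64(341)) [11, 199, 136]; 243 (np.int64(299), np.int64(341)) [11, 204, 134]; 246 (np.int64(299), np.int64(341)) [11, 201, 136]; 249 (np.int64(299), np.int64(342)) [12, 204, 136]; 252 (np.int64(298), np.int64(342)) [11, 200, 135]; 255 (np.int64(298), np.int64(342)) [12, 201, 137]; 258 (np.int64(297), np.int64(343)) [12, 206, 135]; 261 (np.int64(297), np.int64(344)) [12, 203, 137]; 264 (np.int64(297), np.int64(344)) [11, 209, 134]; 267 (np.int64(296), np.int64(345)) [11, 206, 168]; 270 (np.int64(295), np.int64(345)) [12, 197, 227]; 273 (np.int64(296), np.int64(345)) [12, 201, 226]; 276 (np.int64(296), np.int64(345)) [11, 199, 217]; 279 None [5, 60, 55];
```

View pics/w9.png

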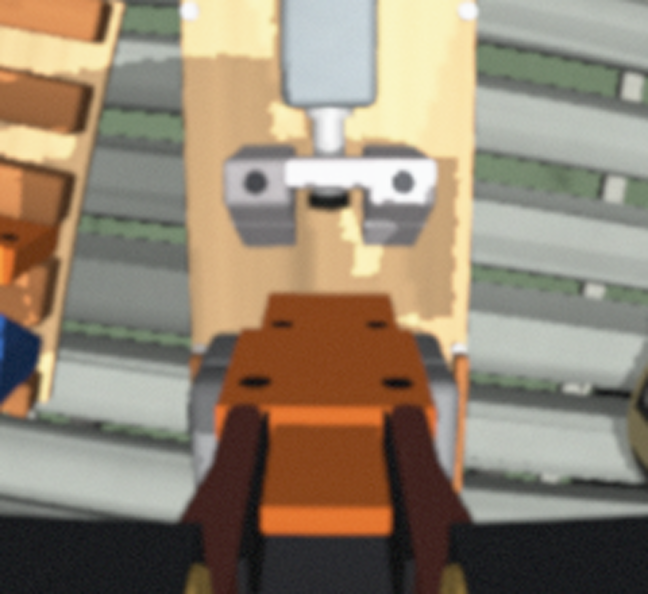

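The held packer (foot edge at v≈203) is upright, with packer 1 standing behind it in the gap (foot edge at v≈190) and the fork foot at v≈170.

Run:
```python
from h import *
w=ctrl.capture("wrist"); s=ctrl.read_state(); print(s["eef_pos"]); f=s["eef_pos"][2]-79.8; q=lambda p:Z(p,2.7,(200,80))
for n,p,z in (("fork foot",q([(242,243),(295,243),(362,243),(419,242)]),22),("forktop",q([(228,202),(433,200)]),82),("p1 foot edge",[(299.5,189.7),(343.5,189.7)],22),("held foot edge",[(289,203),(352,203)],f),("held tab",[(296,270),(345,270),(296,278.5),(345,278.5)],f+98)):
    P=cast(w,p,z,True); print(n,P.round(1).tolist(),totool(P.mean(0)).round(1))
```

```text
[578.4562072  130.32092927 201.82036155]
fork foot [[543.1, 136.3, 22.0], [564.5, 139.0, 22.0], [591.3, 142.6, 22.0], [614.2, 146.2, 22.0]] [ 10.6   1.2 179.8]
forktop [[541.5, 162.4, 82.0], [608.3, 172.0, 82.0]] [ 37.    1.2 119.8]
p1 foot edge [[556.8, 115.2, 22.0], [605.3, 121.6, 22.0]] [-12.2   1.  179.8]
held foot edge [[553.1, 131.3, 122.0], [602.3, 137.8, 122.0]] [ 4.3 -0.2 79.8]
held tab [[566.1, 129.5, 220.0], [590.2, 132.6, 220.0], [566.6, 124.5, 220.0], [591.0, 127.7, 220.0]] [ -1.7  -0.2 -18.2]
```

```bash
python3 inch.py '0 0 1 45 0 0 0;0 0 1 80 0 0 0;0 0 1 92 0 0 0;0 0 1 97 0 0 0;0 0 1 99 0 0 0;0 0 1 101 0 0 0;0 0 1 102 0 0 0' 30
```

```text
time_s: 17.05
eef_pos: [580.7, 130.5, 101.8]
orientation: [0.66, 0.752, 0.001, 0.001]
force: [-4.3, -0.5, 16.7]
grip_width: 0.267
finger_force: 30.0
```

```bash
python3 inch.py '0 0 0 -2 0 0 0;.7 0 0 -2 0 0 0;.7 0 0 -2 0 0 0;.7 0 0 -2 0 0 0;.7 0 0 -2 0 0 0;.7 0 0 -50 0 0 0;.7 0 0 -100 0 0 0;.7 -10 -50 -100 0 0 .15;.7 -29 -154 -100 0 0 .245;.7 -29 -154 -100 0 0 .245;.7 -29 -154 -100 0 0 .245;.7 -29 -154 -100 0 0 .245' 30
python3 - <<'E'
from h import *
w=ctrl.capture('wrist');np.save('w10.npy',w,allow_pickle=True); im=w["img"]; s=ctrl.read_state(); print(s["eef_pos"])
for a,ce,sx,m in blobs(im,(100,130,40),(122,255,255),40):
    if 250<ce[0]<400:
        print(a,ce.round(1),sx)
        h=cv2.cvtColor(im,cv2.COLOR_RGB2HSV)
        for v in range(sx[1],sx[1]+sx[3],3):
            u=np.where(m[v])[0]; print(v,u.min(),u.max(),h[v,int(ce[0]),2],end="; ")
M=R.from_quat(s["orientation"]).as_matrix()
T=lambda P: proj(w,P).round(1).tolist()
e=lambda x,y,z: np.array([432,80.4,0])+M[:,0]*x+M[:,1]*y+np.array([0,0,z])
print("exp tab top",T([e(6,-17,106),e(6,17,106),e(-6,-17,106),e(-6,17,106)]))
E
```

```text
time_s: 18.55
eef_pos: [431.9, 81.8, 200.2]
orientation: [0.747, 0.665, 0.001, 0.001]
force: [-0.2, -0.8, 0.3]
grip_width: 0.701
finger_force: 0.0
[432.22420101  81.88264995 200.09930316]
2306 [319.8 183.7] [295 161  51  48]
161 296 343 142; 164 295 345 151; 167 295 345 131; 170 295 345 151; 173 295 345 157; 176 295 345 238; 179 295 345 243; 182 295 345 243; 185 295 345 122; 188 295 345 89; 191 295 345 90; 194 295 345 96; 197 295 345 155; 200 295 344 157; 203 301 339 158; 206 301 338 155; 405 [357.3 346.4] [346 334  23  25]
334 356 356 86; 337 348 365 73; 340 347 368 94; 343 346 368 106; 346 347 368 106; 349 347 368 138; 352 348 368 146; 355 349 366 148; 358 358 359 146; exp tab top [[300.1, 197.2], [341.0, 197.3], [300.3, 210.9], [340.7, 210.9]]
```

```bash
python3 inch.py '.7 0 0 55 0 0 0;.7 0 0 105 0 0 0;.7 0 0 115 0 0 0;0 0 0 115 0 0 0;0 0 0 115 0 0 0;0 0 0 115 0 0 0;0 0 0 115 0 0 0;0 0 0 115 0 0 0;0 0 0 115 0 0 0' 50
```

```text
time_s: 19.73
eef_pos: [431.8, 81.8, 86.0]
orientation: [0.747, 0.665, 0.001, 0.001]
force: [-0.5, 0.6, 8.1]
grip_width: 0.383
finger_force: 50.0
```

```bash
python3 inch.py '0 0 0 -40 0 0 0;0 0 0 -100 0 0 0;0 0 0 -130 0 0 0;0 30 45 -134 0 0 -.12;0 60 95 -134 0 0 -.245;0 82 138 -134 0 0 -.245;0 82 138 -134 0 0 -.245;0 82 138 -134 0 0 -.245;0 82 138 -134 0 0 -.245' 50
python3 - <<'E'
from h import *
w=ctrl.capture('wrist');np.save('w11.npy',w,allow_pickle=True); im=w["img"]; s=ctrl.read_state(); print(s["eef_pos"])
M=R.from_quat(s["orientation"]).as_matrix(); print(np.arctan2(M[1,1],M[0,1]))
h=cv2.cvtColor(im,cv2.COLOR_RGB2HSV)
print("col 300, 342: hsv along v (blue foot edge, orange p2 edge, fork)")
for v in range(120,290,3): print(v,h[v,300].tolist(),h[v,320].tolist(),end=" | ")
for n,lo,hi in (("blue",(100,130,40),(122,255,255)),("or",(5,170,60),(15,255,255))):
    for a,ce,sx,m in blobs(im,lo,hi,60): print(n,a,ce.round(1),sx)
f=s["eef_pos"][2]-78
T=lambda x,y,z: s["eef_pos"]*[1,1,0]+M[:,0]*x+M[:,1]*y+np.array([0,0,z])
print("exp foot +-x edges, top slope edge, tab", proj(w,[T(4,-25,f),T(4,25,f),T(31,-25,f+60),T(31,25,f+60),T(6,-17,f+98),T(-6,-17,f+98)]).round(1).tolist())
E
```

```text
time_s: 20.85
eef_pos: [575.8, 146.7, 218.8]
orientation: [0.66, 0.751, -0.0, -0.0]
force: [-1.3, -0.3, -0.1]
grip_width: 0.385
finger_force: 50.0
[576.06924749 146.72887675 218.88076536]
0.12970906486118783
col 300, 342: hsv along v (blue foot edge, orange p2 edge, fork)
120 [24, 66, 250] [98, 19, 218] | 123 [25, 68, 250] [100, 18, 218] | 126 [21, 86, 241] [99, 19, 217] | 129 [21, 87, 241] [101, 20, 216] | 132 [18, 97, 225] [101, 20, 207] | 135 [16, 101, 217] [100, 4, 205] | 138 [17, 100, 211] [90, 1, 235] | 141 [17, 100, 209] [60, 1, 181] | 144 [16, 100, 209] [0, 0, 177] | 147 [12, 48, 143] [120, 1, 180] | 150 [160, 7, 112] [90, 1, 178] | 153 [170, 6, 123] [150, 2, 143] | 156 [162, 7, 195] [158, 5, 193] | 159 [160, 4, 179] [160, 4, 197] | 162 [130, 6, 127] [160, 4, 188] | 165 [160, 5, 169] [135, 6, 92] | 168 [168, 7, 185] [30, 23, 34] | 171 [0, 4, 119] [17, 100, 196] | 174 [165, 4, 119] [17, 98, 222] | 177 [165, 4, 123] [17, 99, 222] | 180 [8, 9, 118] [17, 98, 222] | 183 [17, 92, 197] [16, 101, 219] | 186 [16, 103, 205] [11, 180, 146] | 189 [15, 117, 186] [12, 210, 137] | 192 [12, 
[... 771 characters left out ...]
 255 [107, 196, 82] [108, 169, 86] | 258 [108, 174, 85] [109, 180, 82] | 261 [108, 177, 101] [109, 177, 98] | 264 [109, 172, 147] [109, 172, 145] | 267 [109, 172, 147] [109, 167, 148] | 270 [109, 175, 143] [108, 172, 148] | 273 [108, 175, 141] [109, 171, 145] | 276 [109, 173, 143] [108, 174, 144] | 279 [109, 175, 144] [109, 176, 145] | 282 [109, 157, 107] [108, 169, 113] | 285 [120, 5, 47] [128, 23, 45] | 288 [120, 11, 45] [115, 33, 47] | blue 6437 [320.2 236.5] [279 194  84  90]
or 1190 [195.9 182.1] [166 166  60  34]
or 241 [322.5 188.8] [302 186  43   7]
exp foot +-x edges, top slope edge, tab [[289.0, 204.0], [353.0, 204.0], [277.5, 191.3], [364.9, 191.4], [286.0, 262.4], [287.2, 283.2]]
```

Run:
```python
from h import *
w=np.load('w11.npy',allow_pickle=True).item(); s=ctrl.read_state()
for n,p in(("p2",[(322,185)]),("fork",[(300,181.7)]),):
    print(n,totool(cast(w,p,22,True)[0]))
m=[b for b in blobs(w["img"],(5,170,60),(15,255,255),60) if b[1][0]>280][0]; print(totool(cast(w,[(302,187)],22,True)[0]),totool(cast(w,[(344,187)],22,True)[0]))
print(w["pose"][:3,3])
```

```text
p2 [-11.24488802   1.38636303 196.88108942]
fork [ -7.30909069 -24.13903625 196.89429088]
[-13.66942065 -21.9036808  196.8936869 ] [-13.58475631  27.04073695 196.86767296]
[565.56502062 224.35104554 370.47402923]
```

```bash
python3 inch.py '0 2 0 40 0 0 0;0 2 0 75 0 0 0;0 2 0 86 0 0 0;0 2 0 88 0 0 0;0 2 0 88 0 0 0' 50
```

```text
time_s: 21.52
eef_pos: [577.6, 149.3, 131.9]
orientation: [0.66, 0.752, 0.001, 0.001]
force: [-0.2, 0.3, -1.3]
grip_width: 0.384
finger_force: 50.0
```

```bash
python3 inch.py '0 0 0 3 0 0 0;0 -.5 0 5 0 0 0;0 -1.5 0 7 0 0 0;0 -2.5 0 9 0 0 0;0 -2.5 0 9 0 0 0' 50
```

```text
time_s: 22.15
eef_pos: [577.8, 146.3, 121.9]
orientation: [0.66, 0.752, 0.0, 0.001]
force: [0.8, -4.2, 3.1]
grip_width: 0.382
finger_force: 50.0
```

```bash
python3 inch.py '0 -1 0 2 0 0 0;0 -1.5 0 3.5 0 0 0;0 -2.2 0 5 0 0 0;0 -2.2 0 5 0 0 0' 50
```

```text
time_s: 22.65
eef_pos: [578.6, 144.7, 119.1]
orientation: [0.66, 0.751, 0.001, 0.001]
force: [-2.8, -4.4, 21.9]
grip_width: 0.383
finger_force: 50.0
```

```bash
python3 inch.py '0 -.5 0 0 0 0 0;0 -1 0 0 0 0 0;0 -1 0 0 0 0 0' 50
python3 - <<'E'
from h import *
w=ctrl.capture('wrist'); np.save('w12.npy',w,allow_pickle=True); im=w["img"]; h=cv2.cvtColor(im,cv2.COLOR_RGB2HSV)
for n,lo,hi in (("blue",(100,130,40),(122,255,255)),("or",(5,170,60),(15,255,255))):
    for a,ce,sx,m in blobs(im,lo,hi,40): print(n,a,ce.round(1),sx)
c=ctrl.capture('top'); np.save('t12.npy',c,allow_pickle=True)
E
```

```text
time_s: 23.02
eef_pos: [578.6, 144.5, 118.9]
orientation: [0.66, 0.751, 0.002, 0.0]
force: [-3.4, -0.7, 19.7]
grip_width: 0.385
finger_force: 50.0
blue 6554 [320.1 235.4] [277 192  86  91]
or 2727 [146.1 211.2] [101 186  93  54]
or 705 [319.1 292.9] [300 284  41  19]
```

```bash
python3 inch.py '0 0 0 .3 0 0 0;0 0 0 .3 0 0 0;0 0 0 .3 0 0 0;0 0 0 .3 0 0 0' 50
python3 - <<'E'
from h import *
s=ctrl.read_state(); print(s["force"],s["moment"])
w=ctrl.capture('wrist'); M=R.from_quat(s["orientation"]).as_matrix(); print(M[:,2])
f=s["eef_pos"][2]-78
T=lambda x,y,z: s["eef_pos"]*[1,1,0]+M[:,0]*x+M[:,1]*y+np.array([0,0,z])
print("exp top slope edge, tab",proj(w,[T(31,-25,f+60),T(31,25,f+60),T(6,-17,f+98),T(-6,-17,f+98)]).round(1).tolist())
for a,ce,sx,m in blobs(w["img"],(100,130,40),(122,255,255),400): print(sx)
E
```

```text
time_s: 23.62
eef_pos: [578.6, 144.4, 118.7]
orientation: [0.66, 0.751, 0.001, 0.0]
force: [-3.7, -1.5, 20.2]
grip_width: 0.384
finger_force: 50.0
[-3.71206402 -1.4691081  20.20007325] [0.32599006 1.04408754 0.06841391]
[ 0.00229828  0.00186    -0.99999563]
exp top slope edge, tab [[277.0, 191.3], [364.3, 191.4], [285.7, 262.2], [286.9, 283.0]]
[277 192  86  91]
```

```bash
python3 -c "
from workcell import ctrl
print(ctrl.sign_off())"
```

```text
the job is handed in; nothing more can be done
None
```

I handed the job in at about 24 s with the wedge still gripped at 50 N and pressed down with about 20 N; the pedal had come back up, two packers stand in the gap and the spare is in the rack. The case being against the fence and the row's contact forces are inferred from the pedal reaching its stop and from the wrist readings; the sign-off returned no verdict.

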